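# Turn the upside-down cheese and print its label

### The arm

A 7-joint arm with a two-finger parallel gripper is mounted at the origin on the work surface. World frame = base frame: x ahead of the robot, y to its left, z up, the work surface at z = 0. Lengths are in m, angles in rad, forces in N, time in s.
With the tool pointing down it reaches from about 0.4 to 0.875 m from the base axis. Payload 19.3 kg.
Tool frame: the origin (TCP) lies at the centre of the arm's flange, where the gripper is bolted on; the fingertips stand 173 mm ahead of it and the grasp point (between the pads) lies 155 mm ahead of it (bot.grip_point_offset is the distance from the TCP to the grasp point, in m); z points along the fingers, x is the direction in which the jaws open and shut, and the axes are right-handed (so a half turn about z gives the same grasp; the last joint's range is limited). The gripper opens to 85 mm and grips with 20 to 120 N. Pads are 22 mm wide; open, the fingers measure 114 mm over their backs; the gripper's body (76 mm by 85 mm) begins 54 mm behind the grasp point. The pads swing forward as they close: fully open they stand 13 mm farther back than shut.
Start: joints at [-1.191, 0.521, -0.036, 1.599, 0.021, 1.021, -0.113], TCP at [0.272, 0.563, 0.405] pointing down, gripper open.
Joint ranges: [-2.91, 2.91], [-0.3, 2.13], [-1.5, 1.42], [0.17, 2.43], [-1.26, 4.41], [0.16, 1.93], [-2.52, 2.52]. Speed limits (rad/s): [1.89, 1.89, 2.39, 2.39, 3.01, 3.01, 3.01].

### API

Orientations are given as [roll, pitch, yaw] about the fixed x, y, z axes, in that order (R = Rz(yaw) Ry(pitch) Rx(roll)).
In Python, from workcell import bot gives the robot as it stands.
- The arm moves only by the tool step_arm, never from a script. Its argument "plan" is a list that holds one entry, the list of rows, each a list of 4 numbers: the shift along the world's x, y, z in cm, then the turn about the world's z in rad. A call has 1 to 12 rows; each row is the pose to reach, as a shift and turn from the pose measured when the call began; what a row does not reach only later rows make up. A row lasts 1/12 s, in which the tool goes at most 41.7 mm and 7.16 degrees, less where a joint would pass 70% of its speed; a pose out of reach is approached as far as the arm can. A call with a gripper value outside its range is refused whole. "jaw" is the closure, from 0 (fully open) to 1 (shut), set as the call begins (left out, the last holds). The fingers move at their own pace and stop on an object; "force" is the grip in N (left out, the last holds). Time passes only in rows, so rows that repeat a pose let the fingers close. It gives the time, the measured TCP pose, the force and the opening at its end, in the units of the state.
- bot.observe(): the state, without advancing time (a new reading comes with each control period).
- bot.grab_frame(name): name is "side" or "top" or "wrist"; returns a dict with "pixels" (384x512x3 uint8, blue, green, red), "mtx" (3x3 intrinsics, pixels), "R" (3x3) and "t" (3): a world point X has camera coordinates R X + t. Camera axes: x right, y down, z forward; pixel columns grow to the right and rows downward; lengths in m; the calibration is good to about 2 mm. The wrist camera is an equidistant fisheye: a pixel r from the principal point sees the ray r / f radians off the axis. A picture is of the moment at which its call begins. There is no depth.
- bot.job_done(): hands the job in, once; it reports no verdict.
The state is a dict: "clock": time; "qpos": joint angles; "qd": joint speeds; "joint_efforts": joint torques, N m; "position": TCP position; "tool_rot": TCP orientation; "force": force on the tool from outside, world axes, zero at the start; "moment": the same for the moment, N m; "grip_width": finger opening in m.
Only numpy, scipy, OpenCV 4.12 (cv2) and the standard library are available. Lean on these libraries where they do the work, as an engineer would, in place of code of your own. Each camera call takes 0.05 s, during which the arm holds its last target.

### The job

One of the two cheese loaves on the board has arrived upside down: its bare base with a red dot shows instead of its paper label. Roll that loaf over on the board, without lifting it clear, so that its label faces up on the marble, and push it square and snug against the steel rail. Then print its price label: press the printer's red trigger down to its halfway stop, wait there for about a second, and press it fully down; let it come up again and leave the other loaf and the little jar where they are.

Things in the scene. Friction and masses are not known exactly. Their poses are not given: they have to be found in the camera images.
- turned_center (a point): Centre of the upside-down loaf (loose): firm yellow block, 90 (its x) x 110 (its y) x 55 mm (its z), edges rounded 3 mm, 0.45 to 0.75 kg. z points out of the face with the paper label (white, green band, blue disc); the other face, bare with a 40 mm red dot, is up at the start. It lies on the infeed strip, a long side standing out 22 to 36 mm over the open edge, 0 to 14 mm short of the step.
- good_center (a point): Centre of the other loaf (loose), same shape and size, lying label up in the other half of the infeed strip. Both loaves' long sides are within 0.05 rad of the board's open edge. To be left alone.
- board_edge (a point): Middle of the top of the open edge (robot's right) of the fixed turning board, 400 mm along y; x points across it to the rail, roughly to the robot's left; z up. From here a dark wooden infeed strip, 68 mm deep, lies 50 mm above the table on a 24 mm slab, open below for 70 mm in from the edge, so fingertips fit under the overhanging loaves. These lie 94 to 106 mm to either side of the middle.
- step (a point): Middle of the upper edge of the step 68 mm in from the open edge: the white marble landing beyond is 10 mm higher, 60 mm above the table. The step stops a loaf pushed towards the rail. Pried up by its overhanging side, the loaf tips over the step to stand on a long narrow side on the marble, 90 mm tall, and, pushed near its top, tips on over its next edge. Axes as board_edge.
- rail (a point): Middle of the face of the fixed steel rail along the board's other side (robot's left), at the height of the marble: 240 mm from the open edge. The rail runs along y and stands 30 mm above the marble; x points into it, roughly to the robot's left, z up.
- trigger_top (a point): Centre of the top of the red round trigger cap (44 mm across) on the grey label printer (110 by 100 by 85 mm high, fixed, on the table beyond the rail; a black payment terminal stands next to it, nearer or farther). Up at rest the cap top is 122 mm above the table.
- first (a joint): First stage of the trigger, m: 0 up, 0.008 at the halfway stop. A light spring: 1 N to start, 3 N at the stop.
- second (a joint): Second stage of the trigger, m: 0 until the cap is at its halfway stop and pressed harder; it starts at about 9 N, and is fully down at 0.008 with about 12 N. Cap and second stage spring back when let go.
- mustard_center (a point): Centre of a small loose jar (40 mm wide, 60 mm high) standing on the marble near the rail, in the middle between the two loaves' lanes; to be left alone.

How it is judged:
By the outcome, as a careful person would: the job done as asked, in the order asked, and still so for the second after the job is handed in, with the robot touching nothing.
It also fails if it takes over 70 s, if anything falls off the work surface, if the arm or the gripper's body presses on something with over 40 N, if the wrist force passes 120 N, or if a joint passes its speed limit or range.

## Working session

There is one attempt and no reset: what is moved stays moved. The work goes in short steps, Python scripts to look and compute and a tool call to move; the robot and the scene stay as the last step left them, time stands still between calls to the robot, and variables do not carry over. Pictures are saved under pics/ and viewed, and the job is handed in when it is done.

Besides the shell and the picture viewer there is one more tool, called after "Call:" by a JSON object that holds its "op" and its "data". step_arm: Moves the arm, as the interface text tells. Its arguments: {"type":"object","properties":{"plan":{"type":"array"},"jaw":{"type":"number"},"force":{"type":"number"}},"required":["plan"]}

```bash
ls; mkdir -p pics
python3 - <<'E'
from workcell import bot
import cv2
print(bot.observe())
for n in ["side","top","wrist"]:
    f=bot.grab_frame(n); cv2.imwrite(f"pics/{n}0.png",f["pixels"]); print(n,f["mtx"],f["R"],f["t"])
E
```

```text
pics
{'clock': 0.0, 'qpos': array([-1.19120107,  0.52201974, -0.0363422 ,  1.59999364,  0.02119647,
        1.02110054, -0.11281441]), 'qd': array([-0.00024134,  0.0011936 ,  0.00146909, -0.00250486,  0.00062618,
        0.0016754 ,  0.00040593]), 'joint_efforts': array([ 2.28588169e-04, -9.27091885e+01,  1.97993740e+00, -3.69945717e+01,
        1.77949393e-02,  7.85513286e-03, -3.09385064e-05]), 'position': array([0.27169186, 0.56270493, 0.40412703]), 'tool_rot': array([3.14152197e+00, 1.13423208e-03, 1.12098737e+00]), 'force': array([-0.06470723,  0.82435731, -0.44311274]), 'moment': array([-0.01986722,  0.00692938,  0.05108685]), 'grip_width': 0.085188936105424}
side [[472.35260202   0.         255.4299207 ]
 [  0.         472.35260202 194.86457926]
 [  0.           0.           1.        ]] [[ 0.79986532 -0.59990124  0.01827501]
 [-0.40910294 -0.56724229 -0.71475238]
 [ 0.4391472   0.56422928 -0.6991388 ]] [-0.40967864  0.36327397  0.67782971]
top [[372.09942754   0.         253.62116299]
 [  0.         372.09942754 188.88972867]
 [  0.           0.           1.        ]] [[-0.00946049 -0.99903096 -0.04298412]
 [-0.98134703  0.01753005 -0.19144372]
 [ 0.19201172  0.04037119 -0.98056191]] [0.09272634 0.56879778 0.67165355]
wrist [[297.31863964   0.         260.53163677]
 [  0.         297.31863964 191.62481866]
 [  0.           0.           1.        ]] [[ 0.43517888  0.90034239 -0.00170812]
 [ 0.85627454 -0.41329098  0.30981363]
 [ 0.27823239 -0.13628697 -0.95079577]] [-0.62521546 -0.04077385  0.38084527]
```

View pics/side0.png

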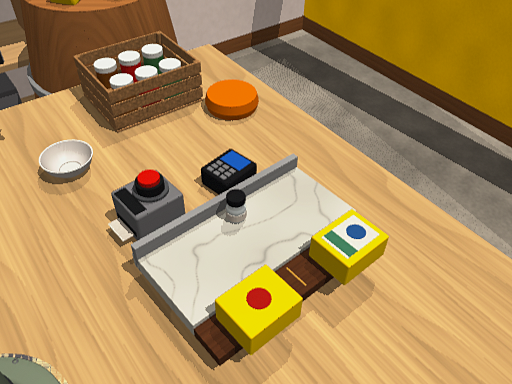

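View pics/top0.png

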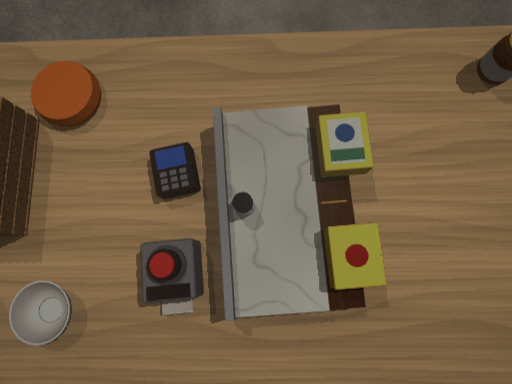

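View pics/wrist0.png

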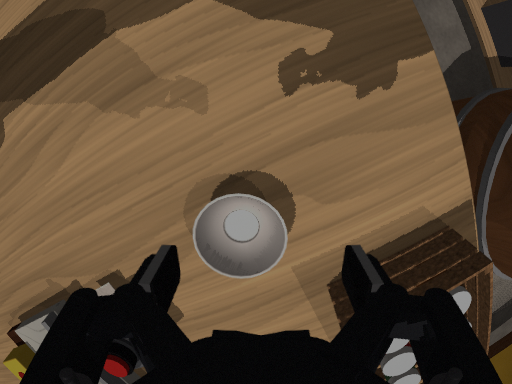

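```bash
cat > h.py <<'E'
import numpy as np, cv2
from workcell import bot
def ray(f,uv):
    u=np.linalg.inv(f["mtx"])@np.array([uv[0],uv[1],1.0]); d=f["R"].T@u; c=-f["R"].T@f["t"]; return c,d
def onz(f,uv,z):
    c,d=ray(f,uv); return (c+d*(z-c[2])/d[2])
def proj(f,X):
    p=f["R"]@np.asarray(X)+f["t"]; p=f["mtx"]@p; return p[:2]/p[2]
def blobs(m,amin=60):
    n,l,s,c=cv2.connectedComponentsWithStats(m.astype(np.uint8))
    return [(s[i,4],c[i],(l==i)) for i in range(1,n) if s[i,4]>=amin]
def masks(im):
    h=cv2.cvtColor(im,cv2.COLOR_BGR2HSV).astype(int); H,S,V=h[...,0],h[...,1],h[...,2]
    return dict(red=((H<5)|(H>174))&(S>180)&(V>90), yellow=(H>22)&(H<34)&(S>170)&(V>100), white=(S<45)&(V>110), dark=(V<75)&(S>90), blue=(H>95)&(H<120)&(S>100)&(V>90))
def tri(fs,uvs):
    A=np.zeros((3,3));b=np.zeros(3)
    for f,uv in zip(fs,uvs):
        c,d=ray(f,uv); d=d/np.linalg.norm(d); P=np.eye(3)-np.outer(d,d); A+=P;b+=P@c
    return np.linalg.solve(A,b)
E
python3 - <<'E'
from h import *
np.set_printoptions(precision=4,suppress=True)
fs={}
for n in ["side","top"]:
    f=bot.grab_frame(n); fs[n]=f; m=masks(f["pixels"])
    for k in ["red","yellow","blue"]:
        for a,c,mm in blobs(m[k]):
            ct=cv2.findContours(mm.astype(np.uint8),0,1)[0][0]
            print(n,k,a,c,"rect",cv2.minAreaRect(ct), "z.105",onz(f,c,.105)[:2],"z.122",onz(f,c,.122)[:2])
E
python3 - <<'E'
import cv2
im=cv2.imread('pics/top0.png')[90:330,130:400]
cv2.imwrite('pics/top0z.png',cv2.resize(im,(675,600),interpolation=cv2.INTER_CUBIC))
E
```

```text
side red 135 [130.3407  69.8889] rect ((130.8712921142578, 72.21287536621094), (18.507692337036133, 20.199254989624023), 84.2894058227539) z.105 [0.5932 0.6565] z.122 [0.5821 0.6277]
side red 329 [148.4195 178.2432] rect ((148.0, 178.5), (17.0, 22.0), 90.0) z.105 [0.4341 0.2532] z.122 [0.4272 0.2352]
side red 392 [258.4413 298.1607] rect ((258.5, 298.0), (20.0, 23.0), 90.0) z.105 [ 0.4425 -0.0977] z.122 [ 0.4354 -0.1063]
side yellow 2231 [346.2775 251.6168] rect ((347.71954345703125, 244.5244140625), (57.940467834472656, 73.55784606933594), 51.34019088745117) z.105 [ 0.6212 -0.1123] z.122 [ 0.6094 -0.1206]
side yellow 4204 [257.8656 309.2988] rect ((258.21038818359375, 306.5223693847656), (65.34706115722656, 78.84134674072266), 51.07245635986328) z.105 [ 0.4296 -0.1132] z.122 [ 0.4229 -0.1214]
side blue 333 [234.997 159.985] rect ((235.0, 160.0), (27.782772064208984, 14.062882423400879), 30.963756561279297) z.105 [0.6059 0.1991] z.122 [0.5945 0.1825]
side blue 217 [355.6636 231.341 ] rect ((355.5, 231.5), (13.0, 19.0), 90.0) z.105 [ 0.6679 -0.089 ] z.122 [ 0.6548 -0.0979]
top red 368 [356.587 255.144] rect ((356.5, 255.5), (21.0, 21.0), 90.0) z.105 [ 0.4396 -0.0957] z.122 [ 0.4394 -0.0918]
top red 480 [161.125  264.5333] rect ((161.0, 264.5), (23.33452033996582, 24.748737335205078), 45.0) z.105 [0.4267 0.2486] z.122 [0.4268 0.2437]
top blue 513 [169.924  157.2105] rect ((169.8408660888672, 157.24404907226562), (17.81990623474121, 29.150484085083008), 78.11134338378906) z.105 [0.624  0.2396] z.122 [0.619  0.2349]
```

View pics/top0z.png

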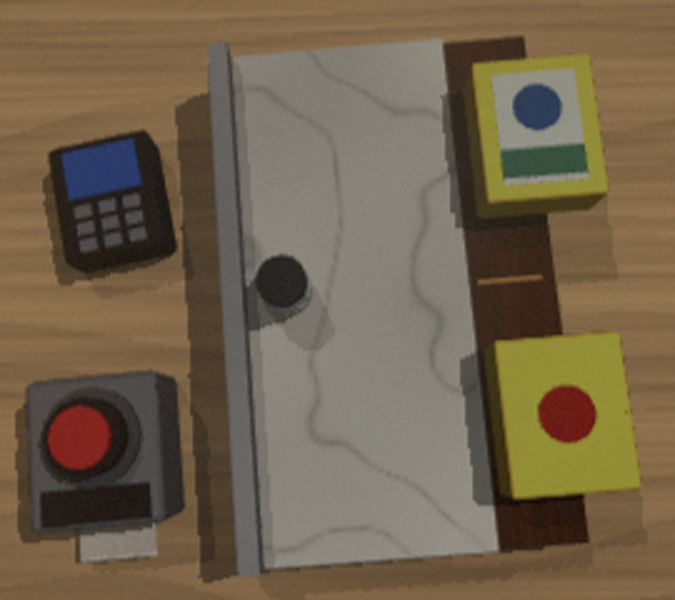

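Run:
```python
from h import *
np.set_printoptions(precision=4,suppress=True)
f=bot.grab_frame("top"); s=bot.grab_frame("side")
g=lambda z,x,y:onz(f,(130+x/2.5-0.3,90+y/2.5-0.3),z)[:2]
a,b=g(.06,443,39),g(.06,498,551); print("step",a,b,np.linalg.norm(a-b))
c,d=g(.05,525,37),g(.05,588,542); print("edge",c,d,np.linalg.norm(c-d))
e,h=g(.06,232,57),g(.06,262,570); print("rail foot",e,h,np.linalg.norm(e-h)); 
e,h=g(.09,231,43),g(.09,263,573); print("rail top inner",e,h,np.linalg.norm(e-h))
# loaf top corners z=.105
for p in [(494,342),(619,333),(639,488),(510,498)]: print("loaf",g(.105,*p))
for p in [(473,62),(591,54),(607,192),(487,203)]: print("good",g(.105,*p))
print("jar",g(.12,282,281))
print("tri", tri([f,s],[(356.6,255.1),(258.4,298.2)]))
mi=(a+b)/2; ax=(a-b)/np.linalg.norm(a-b); print("mid",mi,"yaxis",ax,"ang of y",np.arctan2(-ax[0],ax[1]))
```

```text
step [ 0.74   -0.0248] [ 0.3424 -0.05  ] 0.3984019062032394
edge [ 0.7442 -0.0928] [ 0.3473 -0.1175] 0.39774888496612654
rail foot [0.7293 0.1469] [0.3298 0.1221] 0.40019045399492487
rail top inner [0.7283 0.1439] [0.3321 0.1186] 0.39706867568462495
loaf [ 0.4902 -0.0473]
loaf [ 0.4954 -0.1354]
loaf [ 0.3889 -0.1413]
loaf [ 0.3829 -0.0532]
good [ 0.7013 -0.0416]
good [ 0.7053 -0.1298]
good [ 0.5983 -0.1342]
good [ 0.5918 -0.047 ]
jar [0.5341 0.1024]
tri [ 0.4411 -0.0967  0.1044]
mid [ 0.5412 -0.0374] yaxis [0.998  0.0632] ang of y -1.5075356223774
```

Call:
{"op": "step_arm", "data": {"plan": [[[1.5,-3,0,-0.09],[3,-6,0,-0.18],[4.5,-9,0,-0.27],[6,-12,0,-0.36],[7.5,-15,0,-0.45],[9,-18,0,-0.54],[10.5,-21,0,-0.63],[12,-24.5,0,-0.72],[13.5,-28,0,-0.81],[15,-31.5,0,-0.9],[16.5,-35,0,-0.98],[17.8,-38,0,-1.058]]], "jaw": 0.4}}

```text
clock: 1.35
position: [0.4503, 0.1804, 0.4049]
tool_rot: [-3.141, -0.0, 0.058]
force: [1.1, 0.2, 0.5]
grip_width: 0.0513
```

Call:
{"op": "step_arm", "data": {"plan": [[[0,-3.4,0,0],[0,-6.8,0,0],[0,-10.2,0,0],[0,-13.6,0,0],[0,-17,0,0],[0,-20.4,0,0],[-0.2,-23.8,0,0],[-0.3,-27.2,0,0],[-0.4,-30.6,0,0],[-0.5,-34,0,0],[-0.5,-36.5,0,0.005],[-0.5,-37,0,0.005]]]}}

```text
clock: 2.35
position: [0.4445, -0.1936, 0.4051]
tool_rot: [3.14, -0.001, 0.059]
force: [-1.0, -0.2, -0.6]
grip_width: 0.0509
```

Call:
{"op": "step_arm", "data": {"plan": [[[0,0,-3,0],[0,0,-6,0],[0,0,-9,0],[0,0,-12,0],[0,0,-14.2,0],[0,0,-14.2,0]]]}}

```text
clock: 2.85
position: [0.4437, -0.1929, 0.2599]
tool_rot: [-3.141, 0.004, 0.059]
force: [-0.9, 0.8, -0.2]
grip_width: 0.0515
```

```bash
cat > look.py <<'E'
import sys
from h import *
n,name=sys.argv[1],sys.argv[2]; x0,y0,x1,y1=map(int,sys.argv[3:7])
f=bot.grab_frame(n); im=f["pixels"][y0:y1,x0:x1]; k=min(800/im.shape[1],600/im.shape[0])
cv2.imwrite(f"pics/{name}.png",cv2.resize(im,None,fx=k,fy=k,interpolation=cv2.INTER_CUBIC))
np.set_printoptions(precision=4,suppress=True)
s=bot.observe(); print(k,s["clock"],s["position"],s["tool_rot"],s["force"],s["grip_width"])
E
python3 look.py side s1 130 160 400 384
```

```text
2.6785714285714284 2.9 [ 0.4441 -0.1933  0.262 ] [3.1412 0.0025 0.0587] [0.7339 0.5443 0.8106] 0.05147647509642302
```

View pics/s1.png

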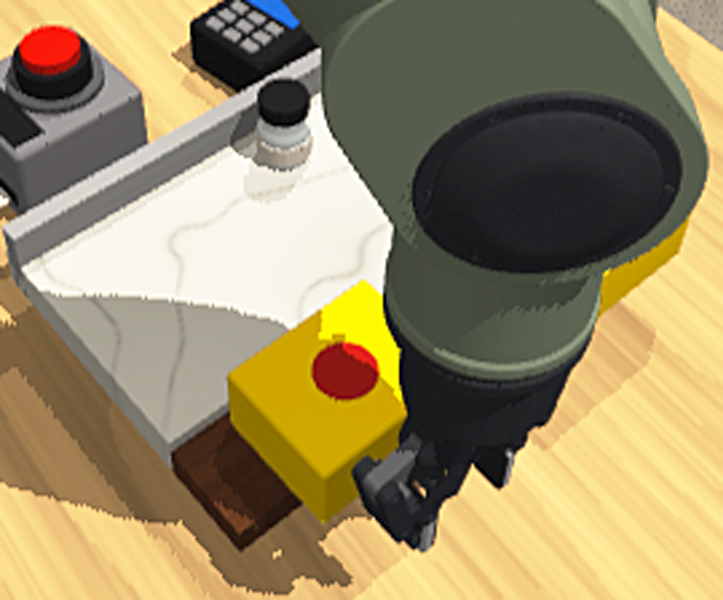

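Run:
```python
from h import *
f=bot.grab_frame("side")
for du in (-.0255,-.033,-.04):
  for dn in (-.011,):
    for z in (.08,.09,.1):
      p=np.array([.444,-.193])+du*np.array([.998,.06])+dn*np.array([-.06,.998])
      print(du,dn,z,(proj(f,[*p,z])-[130,160])*2.6786)
```

```text
-0.0255 -0.011 0.08 [428.35268446 553.92134294]
-0.0255 -0.011 0.09 [429.63672213 545.3954618 ]
-0.0255 -0.011 0.1 [430.94731731 536.69324139]
-0.033 -0.011 0.08 [418.29244574 562.4108235 ]
-0.033 -0.011 0.09 [419.47966577 553.92786134]
-0.033 -0.011 0.1 [420.69157014 545.26852382]
-0.04 -0.011 0.08 [408.80880391 570.41373428]
-0.04 -0.011 0.09 [409.90377323 561.97205626]
-0.04 -0.011 0.1 [411.02162126 553.35399446]
```

Call:
{"op": "step_arm", "data": {"plan": [[[-0.1,1,-0.5,0.003],[-0.15,2,-0.5,0.003],[-0.2,3,-0.5,0.003],[-0.25,3.5,-0.5,0.003],[-0.25,4,-0.5,0.003],[-0.27,4.3,-0.5,0.003],[-0.3,4.6,-0.5,0.003],[-0.3,4.6,-0.5,0.003]]]}}

```text
clock: 3.62
position: [0.4417, -0.1474, 0.2586]
tool_rot: [3.14, -0.0, 0.062]
force: [-0.5, 0.4, 0.9]
grip_width: 0.0514
```

Call:
{"op": "step_arm", "data": {"plan": [[[0,0.2,0,0],[0,0.4,0,0],[0,0.4,0,0]]]}}

```text
clock: 3.87
position: [0.4419, -0.1445, 0.2589]
tool_rot: [3.138, -0.002, 0.061]
force: [1.4, -11.5, 2.3]
grip_width: 0.0517
```

```bash
python3 look.py side s2 130 160 400 384
```

```text
2.6785714285714284 3.9167 [ 0.442  -0.1445  0.2589] [ 3.138  -0.0019  0.0608] [  1.2682 -11.8431   2.6636] 0.05113133433239712
```

View pics/s2.png

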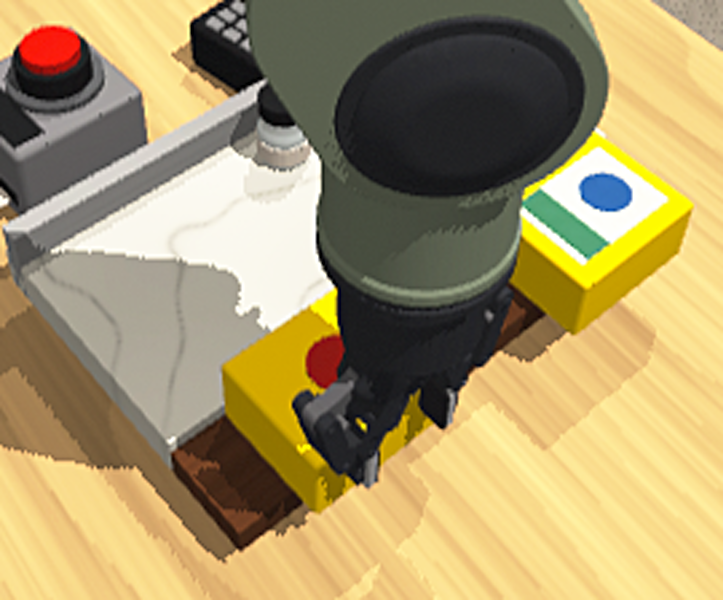

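Call:
{"op": "step_arm", "data": {"plan": [[[0,0.2,0.1,0],[0,0.35,0.4,0],[0,0.5,0.8,0],[0,0.5,0.8,0]]]}}

```text
clock: 4.25
position: [0.4418, -0.1404, 0.2674]
tool_rot: [3.137, -0.002, 0.06]
force: [-2.0, -11.7, 3.0]
grip_width: 0.0515
```

```bash
python3 look.py side s3 130 160 400 384
```

```text
2.6785714285714284 4.3 [ 0.4418 -0.1405  0.2672] [ 3.1366 -0.0022  0.0599] [ -1.8024 -10.7844   1.6869] 0.05104907145221058
```

View pics/s3.png

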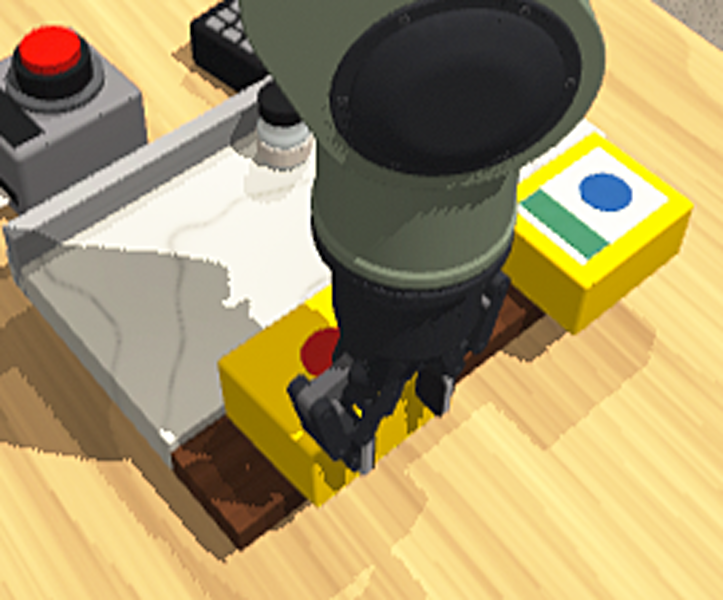

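Call:
{"op": "step_arm", "data": {"plan": [[[0,0.3,0.35,0],[0,0.45,0.7,0],[0,0.65,1.1,0],[-0.1,0.85,1.4,0],[-0.1,1.1,1.8,0],[-0.1,1.4,2.1,0],[-0.1,1.4,2.1,0]]]}}

```text
clock: 4.88
position: [0.4408, -0.1263, 0.2889]
tool_rot: [3.136, -0.003, 0.06]
force: [-1.4, -6.4, 3.2]
grip_width: 0.0513
```

```bash
python3 look.py side s4 130 160 400 384
```

```text
2.6785714285714284 4.9333 [ 0.4408 -0.1264  0.2887] [ 3.1362 -0.0027  0.0602] [-0.407  -7.6798  2.9225] 0.05100122553915464
```

View pics/s4.png

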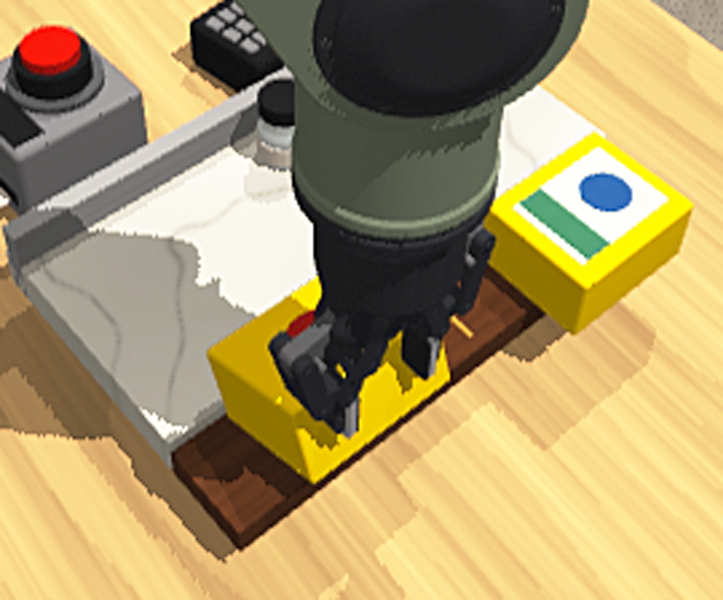

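Call:
{"op": "step_arm", "data": {"plan": [[[0,0.4,0.2,0],[0,0.7,0.5,0],[0,1.0,0.8,0],[-0.1,1.25,1.05,0],[-0.1,1.6,1.35,0],[-0.1,1.9,1.6,0],[-0.15,2.25,1.85,0],[-0.15,2.55,2.05,0],[-0.15,2.55,2.05,0]]]}}

```text
clock: 5.68
position: [0.4391, -0.1008, 0.3098]
tool_rot: [3.136, -0.003, 0.06]
force: [-3.2, -7.9, 10.5]
grip_width: 0.0513
```

```bash
python3 look.py side s5 130 160 400 384
```

```text
2.6785714285714284 5.7333 [ 0.4391 -0.101   0.3097] [ 3.1359 -0.0028  0.0604] [-2.3725 -8.1401  8.9994] 0.051447725412224476
```

View pics/s5.png

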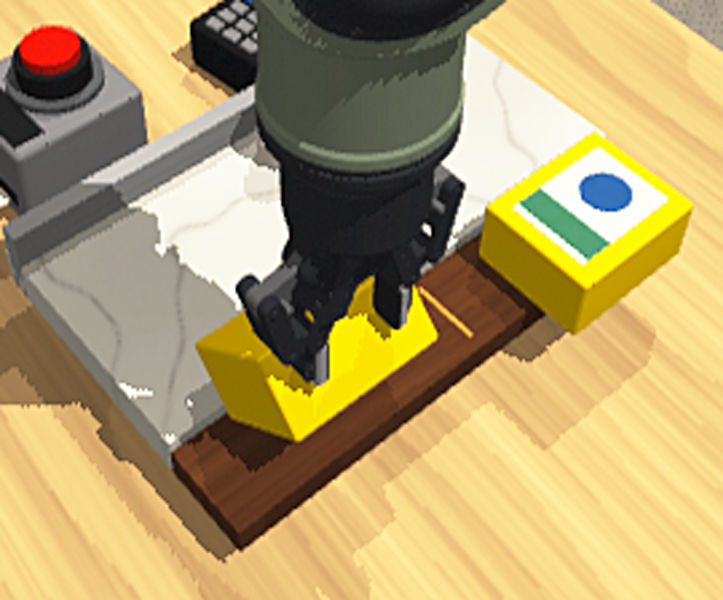

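Call:
{"op": "step_arm", "data": {"plan": [[[0,0.4,0.15,0],[0,0.8,0.35,0],[-0.05,1.2,0.5,0],[-0.1,1.5,0.65,0],[-0.1,1.9,0.8,0],[-0.1,2.3,0.9,0],[-0.15,2.7,1.05,0],[-0.2,3.1,1.15,0],[-0.2,3.1,1.15,0]]]}}

```text
clock: 6.48
position: [0.4371, -0.0692, 0.3217]
tool_rot: [3.137, -0.003, 0.061]
force: [-3.1, -2.3, 12.9]
grip_width: 0.0513
```

```bash
python3 look.py side s6 130 160 400 384
```

```text
2.6785714285714284 6.5333 [ 0.4371 -0.0695  0.3217] [ 3.1364 -0.0029  0.0609] [-2.6593 -3.5889 12.8095] 0.05110298572798294
```

View pics/s6.png

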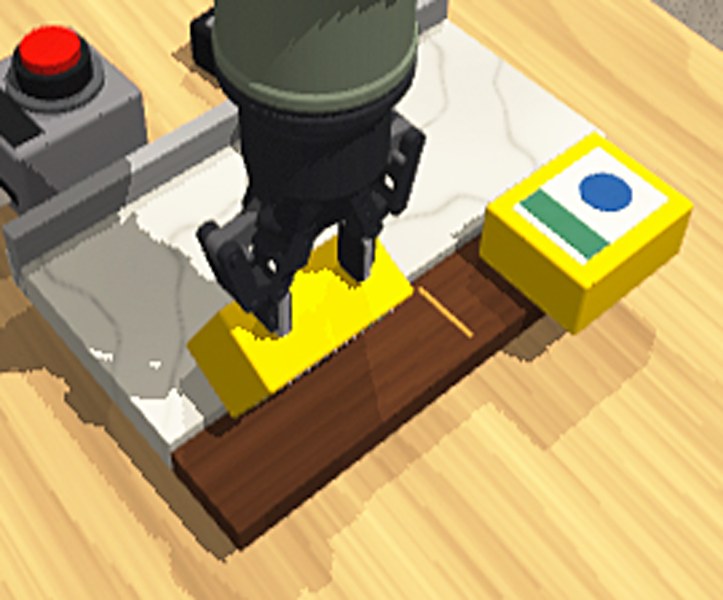

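Call:
{"op": "step_arm", "data": {"plan": [[[0,0.4,0.1,0],[0,0.8,0.15,0],[0,1.2,0.2,0],[-0.1,1.6,0.2,0],[-0.15,2.0,0.2,0],[-0.15,2.4,0.15,0],[-0.2,2.8,0.1,0],[-0.2,3.1,0.1,0],[-0.2,3.1,0.1,0]]]}}

```text
clock: 7.28
position: [0.4351, -0.0375, 0.3227]
tool_rot: [3.137, -0.003, 0.062]
force: [-1.2, 2.0, 7.0]
grip_width: 0.0511
```

```bash
python3 look.py side s7 130 160 400 384
```

```text
2.6785714285714284 7.3333 [ 0.4351 -0.0378  0.3227] [ 3.1368 -0.0031  0.0617] [-1.3225  0.4066  6.8313] 0.051267261086093696
```

View pics/s7.png

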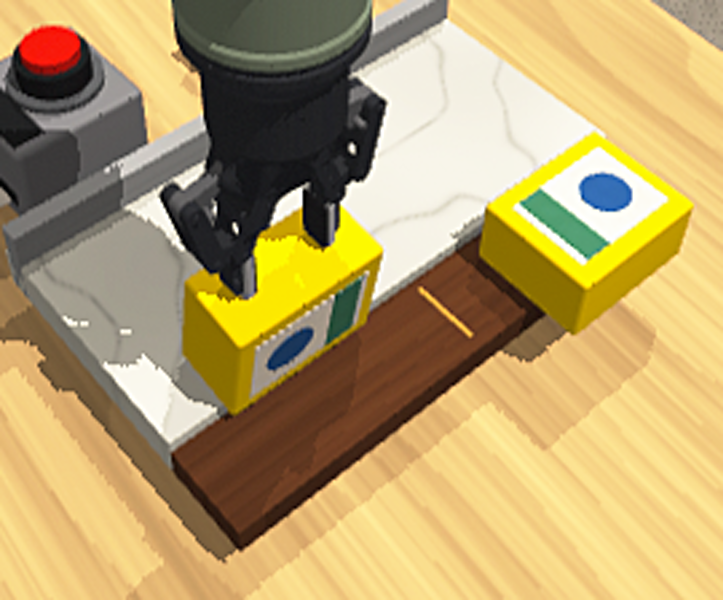

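Call:
{"op": "step_arm", "data": {"plan": [[[0,0.1,0.3,0],[0,0.1,1,0],[0,0,2.5,0],[0.1,-2,3,0],[0.3,-5,3,0],[0.4,-7.2,2,0],[0.4,-7.2,0,0],[0.4,-7.2,-1.4,0],[0.4,-7.2,-1.4,0]]]}}

```text
clock: 8.08
position: [0.4386, -0.1098, 0.3072]
tool_rot: [3.137, -0.0, 0.061]
force: [-0.9, 1.5, -0.3]
grip_width: 0.0511
```

```bash
python3 look.py side s8 130 160 400 384
```

```text
2.6785714285714284 8.1333 [ 0.4389 -0.1098  0.3084] [ 3.1369 -0.001   0.0612] [0.1544 0.4649 0.324 ] 0.05125890882130396
```

View pics/s8.png

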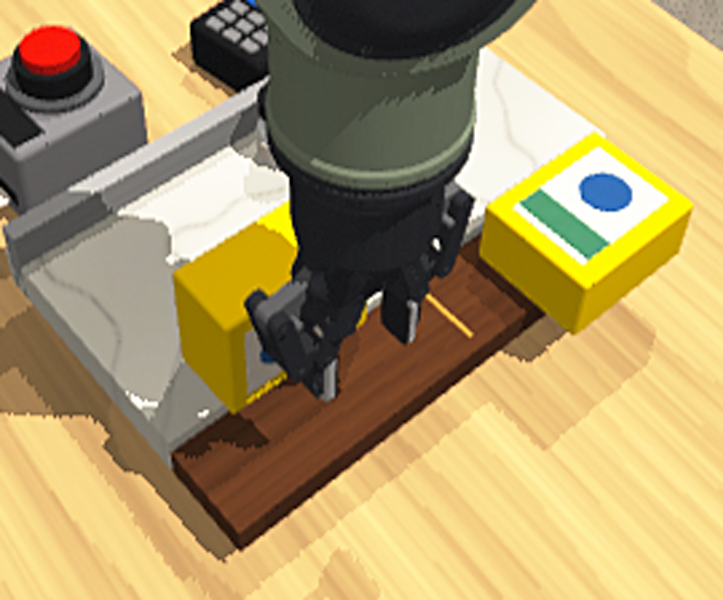

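Call:
{"op": "step_arm", "data": {"plan": [[[-0.1,1.5,0.3,0],[-0.2,3,0.3,0],[-0.25,4,0.3,0],[-0.28,4.5,0.3,0],[-0.3,5,0.3,0],[-0.35,5.5,0.3,0],[-0.4,6,0.3,0],[-0.4,6,0.3,0]]]}}

```text
clock: 8.8
position: [0.4349, -0.0491, 0.3114]
tool_rot: [3.137, -0.001, 0.062]
force: [0.0, -0.7, -0.1]
grip_width: 0.051
```

```bash
python3 look.py side s9 130 160 400 384
```

```text
2.6785714285714284 8.85 [ 0.4349 -0.0495  0.3114] [ 3.137  -0.0009  0.0618] [ 0.105  -0.7441 -0.6894] 0.05105897379297526
```

View pics/s9.png

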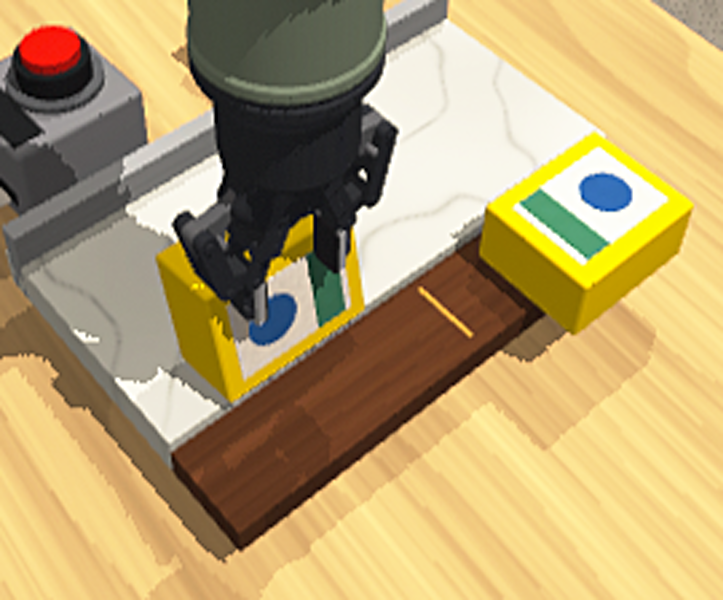

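Call:
{"op": "step_arm", "data": {"plan": [[[0,0.5,0.2,0],[-0.05,1,0.3,0],[-0.1,1.5,0.4,0],[-0.1,2,0.4,0],[-0.15,2.4,0.4,0],[-0.15,2.8,0.4,0],[-0.15,2.8,0.4,0]]]}}

```text
clock: 9.43
position: [0.4333, -0.0206, 0.3153]
tool_rot: [3.137, -0.001, 0.063]
force: [-0.1, 0.3, 0.2]
grip_width: 0.051
```

```bash
python3 look.py side s10 130 160 400 384
```

```text
2.6785714285714284 9.4833 [ 0.4333 -0.021   0.3153] [ 3.1371 -0.0006  0.0626] [ 0.241  -0.1049 -1.1732] 0.051283166266481106
```

View pics/s10.png

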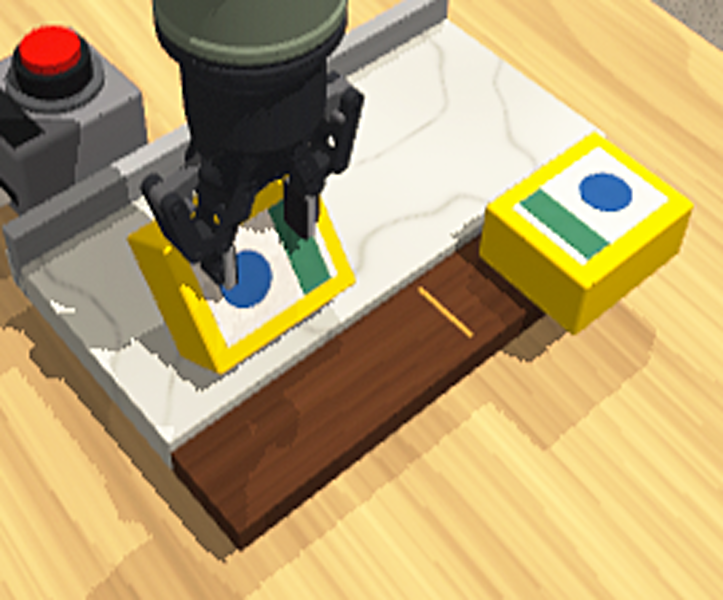

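Call:
{"op": "step_arm", "data": {"plan": [[[0,0.4,0,0],[-0.05,0.8,0,0],[-0.1,1.2,0,0],[-0.1,1.6,0,0],[-0.1,1.6,0,0],[-0.1,1.6,0,0],[-0.1,1.6,0,0]]]}}

```text
clock: 10.07
position: [0.4324, -0.0051, 0.3153]
tool_rot: [3.137, -0.001, 0.063]
force: [-0.8, -0.0, 0.4]
grip_width: 0.0514
```

```bash
python3 look.py side s11 130 160 400 384
```

```text
2.6785714285714284 10.1167 [ 0.4323 -0.0052  0.3153] [ 3.137  -0.0007  0.0625] [-0.1583  0.0451  0.3556] 0.05128360802728709
```

View pics/s11.png

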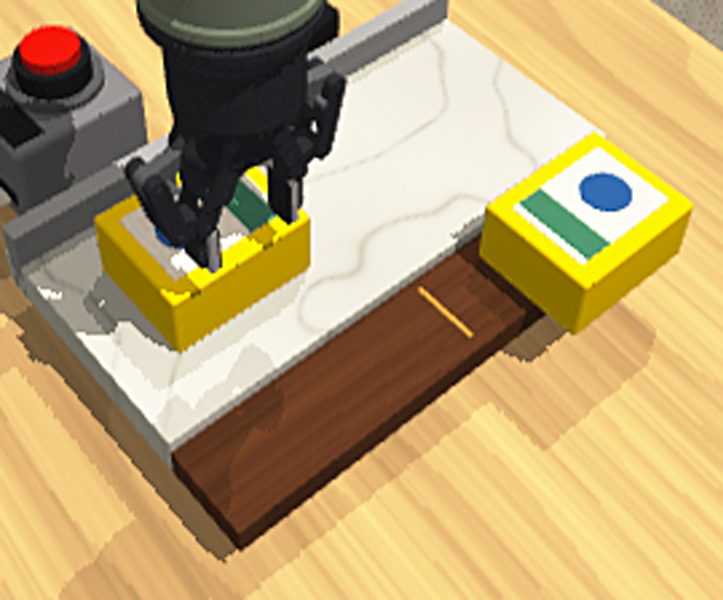

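Call:
{"op": "step_arm", "data": {"plan": [[[0.05,-1,0,0],[0.15,-2.5,0,0],[0.3,-4.5,-0.5,0],[0.35,-5.2,-2,0],[0.35,-5.2,-4.5,0],[0.35,-5.2,-6.5,0],[0.35,-5.2,-6.5,0]]]}}

```text
clock: 10.7
position: [0.435, -0.0581, 0.2478]
tool_rot: [3.137, 0.003, 0.061]
force: [-0.6, 0.4, -0.2]
grip_width: 0.0511
```

Call:
{"op": "step_arm", "data": {"plan": [[[-0.06,1,0,0],[-0.12,2,0,0],[-0.2,3,0,0],[-0.25,4,0,0],[-0.3,4.6,0,0],[-0.33,5.2,0,0],[-0.37,5.8,0,0],[-0.4,6.4,0,0],[-0.44,7,0,0],[-0.47,7.5,0,0],[-0.47,7.5,0,0]]]}}

```text
clock: 11.62
position: [0.4304, 0.0179, 0.2481]
tool_rot: [3.137, 0.003, 0.062]
force: [-0.0, 0.4, -0.1]
grip_width: 0.0511
```

```bash
python3 look.py side s12 100 130 370 354; python3 look.py top t12 130 90 400 330
```

```text
2.6785714285714284 11.6667 [0.4303 0.0175 0.248 ] [3.1371 0.0029 0.0623] [ 0.1799  0.5124 -0.3811] 0.0510827802933462
2.5 11.7167 [0.4303 0.0172 0.2479] [3.137  0.0032 0.0621] [0.5025 0.5684 0.4976] 0.05088778765467105
```

View pics/s12.png

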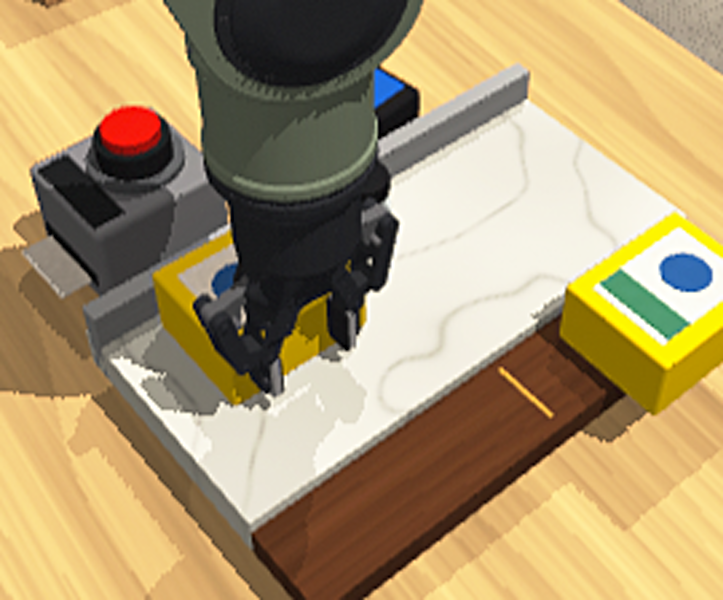

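View pics/t12.png

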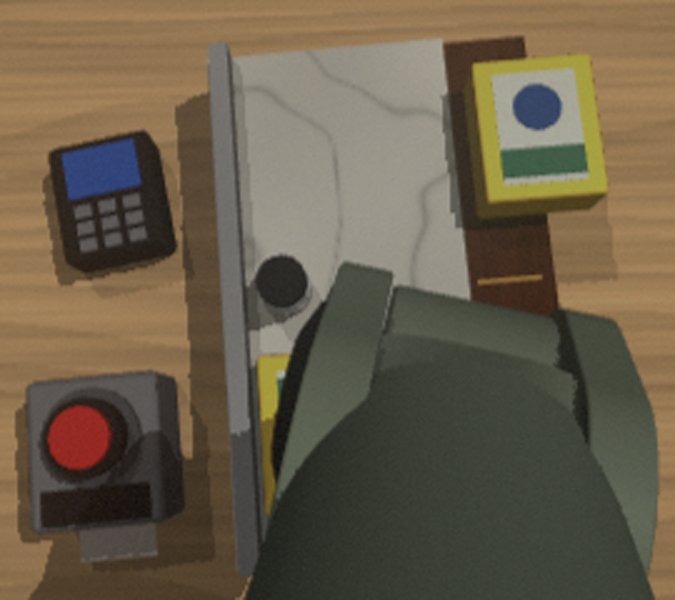

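Call:
{"op": "step_arm", "data": {"plan": [[[-0.02,0.3,0,0.001],[-0.04,0.6,0,0.001],[-0.05,0.9,0,0.001],[-0.05,1.1,0,0.001],[-0.05,1.1,0,0.001]]]}}

```text
clock: 12.13
position: [0.43, 0.0273, 0.248]
tool_rot: [3.135, 0.002, 0.062]
force: [2.4, -14.8, 2.1]
grip_width: 0.051
```

Call:
{"op": "step_arm", "data": {"plan": [[[0,0.15,0,0],[0,0.3,0,0],[0,0.3,0,0],[0,0.3,0,0]]]}}

```text
clock: 12.47
position: [0.4299, 0.0279, 0.2481]
tool_rot: [3.132, 0.002, 0.06]
force: [1.0, -28.9, 4.6]
grip_width: 0.0511
```

Call:
{"op": "step_arm", "data": {"plan": [[[0,-0.2,0,0],[0,-0.6,0,0],[0.1,-2,0,0],[0.2,-4,0,0],[0.2,-4,3,0],[0.2,-4,7,0],[0.2,-6,11,0],[0.2,-9,15,0],[0.2,-12.5,15,0],[0.2,-16,15,0],[0.2,-19,15,0],[0.2,-19,15,0]]]}}

```text
clock: 13.47
position: [0.4311, -0.1668, 0.3988]
tool_rot: [3.13, 0.0, 0.055]
force: [-0.9, 0.3, -0.4]
grip_width: 0.0515
```

```bash
python3 look.py side s13 100 130 370 354; python3 look.py top t13 130 90 400 330
```

```text
2.6785714285714284 13.5167 [ 0.4314 -0.1644  0.3983] [3.1314 0.0013 0.0562] [ 0.6321 -0.3431 -0.1892] 0.051250066790023155
2.5 13.5667 [ 0.4316 -0.1628  0.3981] [3.1321 0.0019 0.0582] [-0.171   0.5487  0.1685] 0.05146965826293604
```

View pics/s13.png

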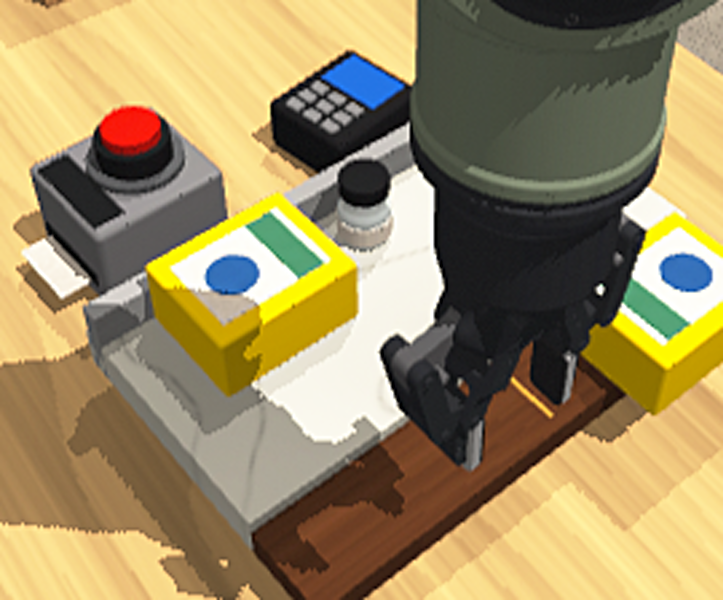

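View pics/t13.png

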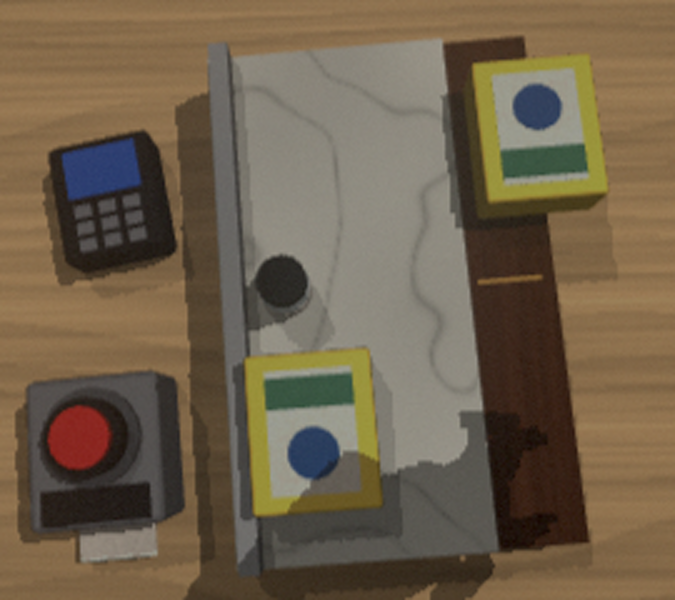

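Run:
```python
from h import *
f=bot.grab_frame("top"); s=bot.grab_frame("side")
o=np.array([.5412,-.0374]);u=np.array([.998,.063]);n=np.array([-.063,.998])
m=masks(f["pixels"])
for a,c,mm in blobs(m["yellow"],200):
    h=cv2.convexHull(cv2.findContours(mm.astype(np.uint8),0,1)[0][0])[:,0]
    P=np.array([onz(f,p,.115)[:2] for p in h],np.float32)
    r=cv2.minAreaRect(P); b=cv2.boxPoints(r); print(a,r, np.round([[(q-o)@u,(q-o)@n] for q in b],4).tolist())
for ff in (f,s):
    for a,c,mm in blobs(masks(ff["pixels"])["red"],200): print(a,c,onz(ff,c,.122))
# side: top ellipse centre of cap via brightest red
im=s["pixels"][160:200,125:175]; cv2.imwrite("pics/trig.png",cv2.resize(im,None,fx=12,fy=12,interpolation=cv2.INTER_NEAREST))
im=f["pixels"][235:295,130:200]; cv2.imwrite("pics/trigt.png",cv2.resize(im,None,fx=10,fy=10,interpolation=cv2.INTER_NEAREST))
```

```text
489 [161.04907975 264.62167689] [0.42664634 0.24384654 0.122     ]
335 [148.30149254 178.41492537] [0.42682575 0.2348844  0.122     ]
```

View pics/trig.png

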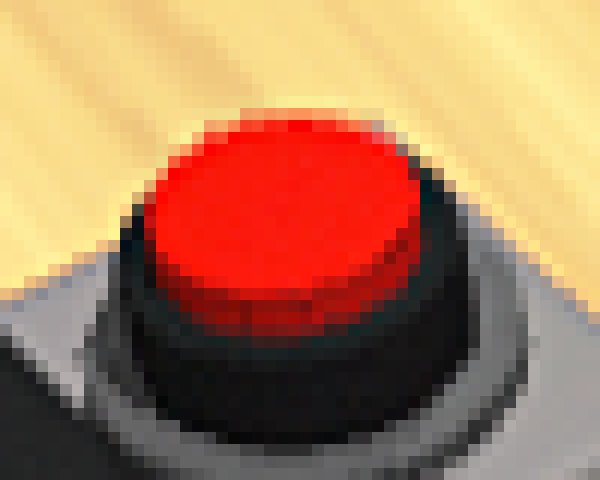

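View pics/trigt.png

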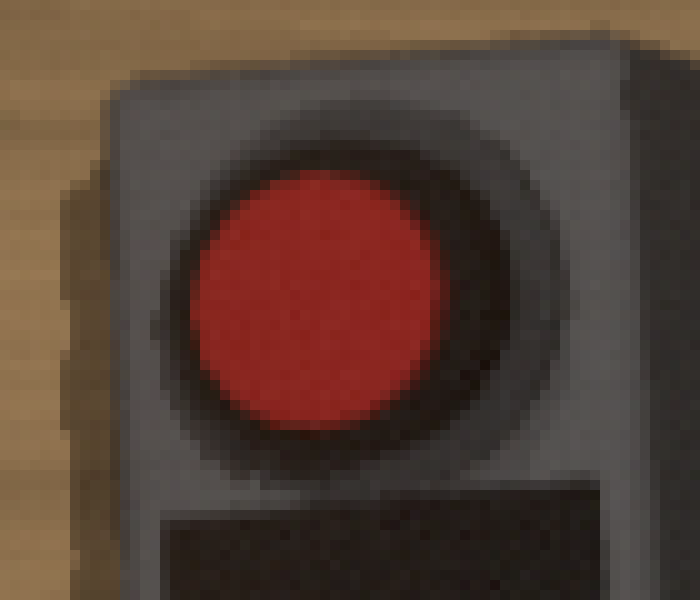

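Call:
{"op": "step_arm", "data": {"plan": [[[0,3.4,0,0],[0,6.8,0,0],[0,10.2,0,0],[0,13.6,0,0],[-0.1,17,0,0],[-0.2,20.4,0,0],[-0.3,23.8,0,0],[-0.4,27.2,0,0],[-0.4,30.6,0,0],[-0.4,34,0,0],[-0.4,37.4,0,0],[-0.4,40.4,0,0]]], "jaw": 1}}

```text
clock: 14.67
position: [0.4266, 0.2461, 0.3979]
tool_rot: [3.133, 0.003, 0.064]
force: [0.1, 1.0, -0.0]
grip_width: 0.0001
```

Call:
{"op": "step_arm", "data": {"plan": [[[0,0.2,-3,0],[0,0.2,-6,0],[0,0.2,-8,0],[0,0.2,-8.5,0],[0,0.2,-8.8,0],[0,0.2,-8.8,0]]]}}

```text
clock: 15.17
position: [0.4265, 0.2485, 0.3102]
tool_rot: [3.133, 0.003, 0.065]
force: [0.4, -0.5, 0.5]
grip_width: 0.0003
```

```bash
python3 look.py side s14 70 60 310 240;  python3 - <<'E'
from h import *
f=bot.grab_frame("top")
o=np.array([.5412,-.0374]);u=np.array([.998,.063]);n=np.array([-.063,.998])
f0=cv2.imread("pics/t13.png"); h=cv2.cvtColor(f0,cv2.COLOR_BGR2HSV).astype(int); print(h[400,255],h[180,600])
m=(h[...,0]>20)&(h[...,0]<36)&(h[...,1]>150)&(h[...,2]>60)
for a,c,mm in blobs(m,800):
    H=cv2.convexHull(cv2.findContours(mm.astype(np.uint8),0,1)[0][0])[:,0]
    P=np.array([onz(f,(130+p[0]/2.5-.3,90+p[1]/2.5-.3),.115)[:2] for p in H],np.float32)
    b=cv2.boxPoints(cv2.minAreaRect(P)); print(a, np.round([[(q-o)@u,(q-o)@n] for q in b],4).tolist())
E
```

```text
3.3333333333333335 15.2167 [0.4267 0.2485 0.3108] [3.1337 0.0018 0.0648] [-0.7973  0.3305  0.7941] 0.00016828780452215436
[ 27 161 152] [ 29 157 154]
7528 [[0.0374, -0.0106], [0.0377, -0.0985], [0.1557, -0.0981], [0.1554, -0.0102]]
7772 [[-0.1582, 0.1707], [-0.1577, 0.0822], [-0.0498, 0.0828], [-0.0503, 0.1713]]
```

View pics/s14.png

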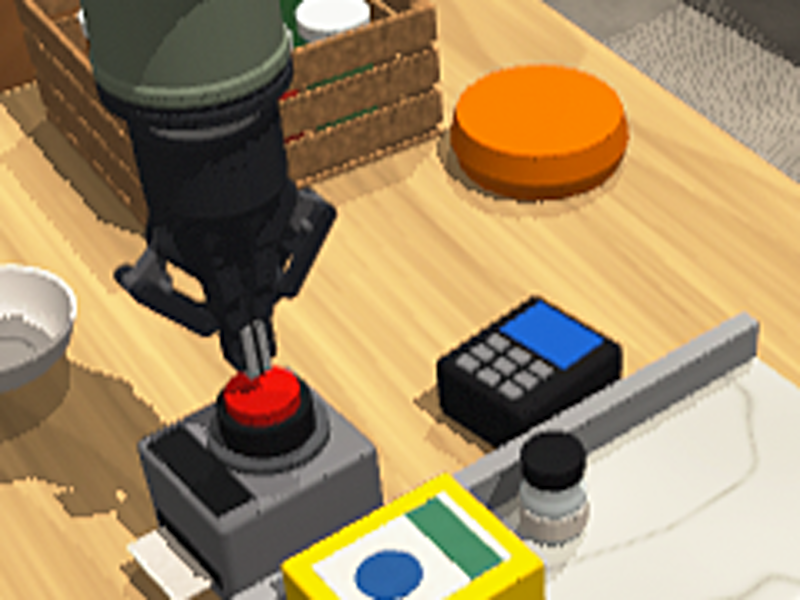

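Call:
{"op": "step_arm", "data": {"plan": [[[0,-0.6,-0.5,0],[0,-0.6,-1,0],[0,-0.6,-1.3,0],[0,-0.6,-1.5,0],[0,-0.6,-1.5,0]]]}}

```text
clock: 15.68
position: [0.4268, 0.2424, 0.2956]
tool_rot: [3.134, 0.002, 0.064]
force: [-0.2, 0.1, 0.3]
grip_width: 0.0
```

Call:
{"op": "step_arm", "data": {"plan": [[[0,0,-0.2,0],[0,0,-0.4,0],[0,0,-0.6,0],[0,0,-0.6,0],[0,0,-0.6,0]]]}}

```text
clock: 16.1
position: [0.4268, 0.2424, 0.2896]
tool_rot: [3.134, 0.002, 0.065]
force: [-0.8, 0.3, 1.3]
grip_width: -0.0001
```

```bash
python3 look.py side s15 70 60 310 240; python3 -c "
from h import *
for i in range(4):
    print(bot.observe()['force'],bot.observe()['position']); bot.grab_frame('top')"
```

```text
3.3333333333333335 16.15 [0.4268 0.2424 0.2897] [3.1338 0.0016 0.0645] [0.6931 0.8889 2.4824] 0.0002889263200687246
[0.69314024 0.88889381 2.4824232 ] [0.42683542 0.2424194  0.28966641]
[ 0.32077314 -0.4570904   2.08778249] [0.42682676 0.24241887 0.28971113]
[0.07801802 0.42984765 1.91418366] [0.42682729 0.24238773 0.28971223]
[ 0.65780839 -0.12546359  2.41898518] [0.42682767 0.24239917 0.28972137]
```

View pics/s15.png

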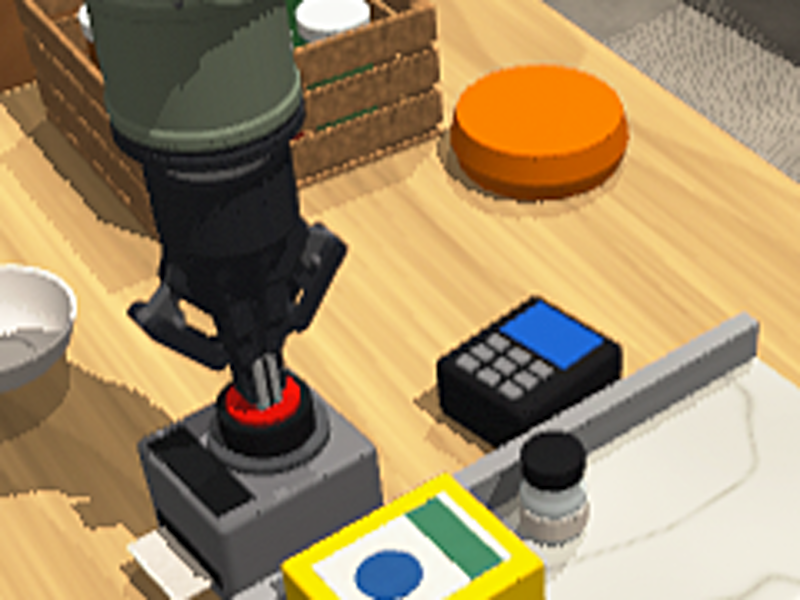

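Call:
{"op": "step_arm", "data": {"plan": [[[0,0,-0.1,0],[0,0,-0.2,0],[0,0,-0.28,0],[0,0,-0.28,0]]]}}

```text
clock: 16.68
position: [0.4269, 0.2424, 0.2869]
tool_rot: [3.134, 0.001, 0.064]
force: [-0.6, -0.3, 7.9]
grip_width: -0.0002
```

```bash
python3 -c "
from h import *
for i in range(3):
    s=bot.observe();print(s['force'],s['position'],s['clock']); bot.grab_frame('top')"
```

```text
[-0.55780779 -0.31998251  7.92220371] [0.4268541  0.24241316 0.28691275] 16.6833
[-0.62410134 -1.04742685  8.93290536] [0.42686662 0.2423843  0.28697523] 16.7333
[-1.72233878 -0.89292771  7.6431458 ] [0.42685686 0.24239238 0.28701728] 16.7833
```

Call:
{"op": "step_arm", "data": {"plan": [[[0,0,0.01,0],[0,0,0.01,0],[0,0,0.01,0],[0,0,0.01,0]]]}}

```text
clock: 17.17
position: [0.4269, 0.2424, 0.2872]
tool_rot: [3.134, 0.001, 0.064]
force: [-1.0, -1.6, 7.9]
grip_width: -0.0004
```

Call:
{"op": "step_arm", "data": {"plan": [[[0,0,0,0],[0,0,0,0],[0,0,0,0],[0,0,0,0],[0,0,-0.25,0],[0,0,-0.5,0],[0,0,-0.75,0],[0,0,-0.85,0],[0,0,-0.85,0]]]}}

```text
clock: 17.92
position: [0.427, 0.2423, 0.2791]
tool_rot: [3.135, 0.001, 0.064]
force: [-3.7, -1.8, 19.4]
grip_width: -0.0001
```

Call:
{"op": "step_arm", "data": {"plan": [[[0,0,-0.05,0],[0,0,-0.1,0],[0,0,-0.1,0]]]}}

```text
clock: 18.17
position: [0.427, 0.2422, 0.2788]
tool_rot: [3.135, 0.001, 0.064]
force: [-6.0, -2.9, 29.1]
grip_width: 0.0002
```

Call:
{"op": "step_arm", "data": {"plan": [[[0,0,0.5,0],[0,0,1.2,0],[0,0,2,0],[0,0,4,0],[0,0,7,0],[0,0,10,0],[0,3,12,0],[0,6,12,0],[0,9,12,0],[0,12,12,0],[0,12,12,0]]]}}

```text
clock: 19.08
position: [0.4256, 0.3677, 0.3985]
tool_rot: [3.137, 0.002, 0.07]
force: [-0.2, -0.7, -0.2]
grip_width: 0.0002
```

```bash
python3 look.py side s16 70 130 400 378; python3 look.py top t16 130 90 400 330; python3 -c "
from h import *
np.set_printoptions(precision=4,suppress=True)
o=np.array([.5412,-.0374]);u=np.array([.998,.063]);n=np.array([-.063,.998])
f0=cv2.imread('pics/t16.png');f=bot.grab_frame('top'); h=cv2.cvtColor(f0,cv2.COLOR_BGR2HSV).astype(int)
m=(h[...,0]>20)&(h[...,0]<36)&(h[...,1]>150)&(h[...,2]>60)
for a,c,mm in blobs(m,800):
    H=cv2.convexHull(cv2.findContours(mm.astype(np.uint8),0,1)[0][0])[:,0]
    P=np.array([onz(f,(130+p[0]/2.5-.3,90+p[1]/2.5-.3),.115)[:2] for p in H],np.float32)
    b=cv2.boxPoints(cv2.minAreaRect(P)); print(a, np.round([[(q-o)@u,(q-o)@n] for q in b],4).tolist())
s=bot.grab_frame('side')
for a,c,mm in blobs(masks(s['pixels'])['red'],200): print(a,c)
"
```

```text
2.4193548387096775 19.1333 [0.4262 0.3648 0.3984] [3.1352 0.0018 0.0677] [-0.6319 -0.9523 -0.3702] 0.0002790043043612943
2.5 19.1833 [0.4266 0.3629 0.3985] [3.1345 0.0018 0.0655] [ 0.1414 -1.1406  0.1463] 5.017853482049221e-06
7484 [[0.0377, -0.0098], [0.0381, -0.0985], [0.1558, -0.098], [0.1554, -0.0092]]
7701 [[-0.1582, 0.1707], [-0.1577, 0.0822], [-0.0498, 0.0829], [-0.0503, 0.1713]]
329 [148.4195 178.2432]
```

View pics/s16.png

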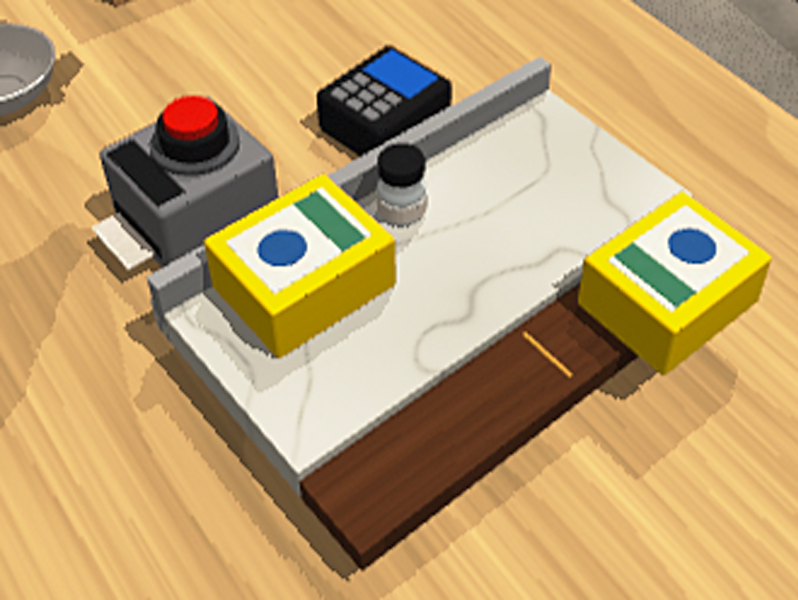

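View pics/t16.png

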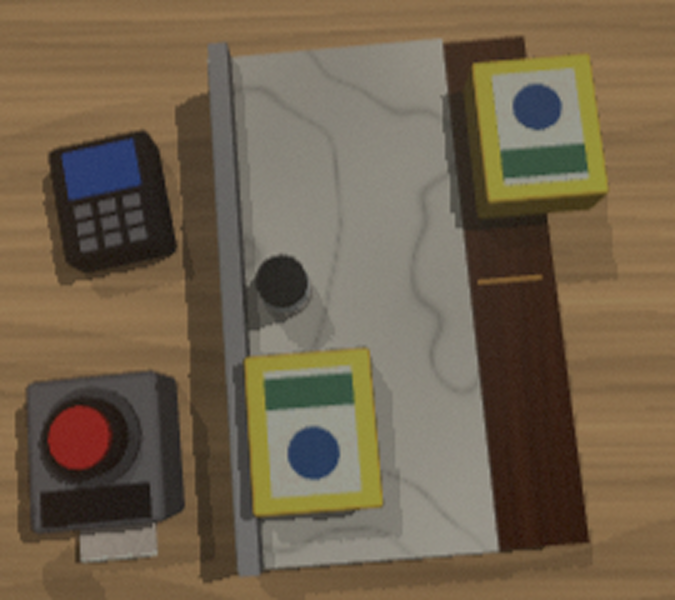

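The loaf lies label up and square against the rail. The trigger is back up, with its red blob at the same pixel as at the start. The jar and the other loaf have not moved.

```bash
python3 -c "
from workcell import bot
bot.job_done(); print(bot.observe()['clock'])"
```

```text
the job is handed in; nothing more can be done
the job is handed in; nothing more can be done
```

I rolled the upside-down loaf over, pushed it against the rail and printed its label. The job was handed in just after 19 s on the robot clock (limit 70 s).

- **Roll:** I tipped the loaf over the step by pushing its overhanging side with the fingertips. I then tipped it on over its next edge, so it lies label up on the marble.
- **Rail:** I pushed it home with both fingers until the wrist force read about 29 N. Measured from the step, it spans 82 to 171 mm, and I measured the rail at 172 mm. The remaining gap of about 1 mm is within the calibration error. Its edges are square to the board within about 0.01 rad.
- **Trigger:** I held it at the halfway stop for about a second at roughly 8 N, just under the 9 N where the second stage starts. I then pressed it about 8 mm further to the bottom, with about 29 N at the end, and released it.
- **Last pictures:** The cap is back at its rest position. The jar and the other loaf show no visible shift from the first picture. The robot was touching nothing when I handed in.

The trigger's two stages could not be read directly, so I judged them from force and travel. The two camera views also put the cap centre about 9 mm apart along y, partly because the side view includes the cap's rim. I aimed near the middle, and the press landed on the 44 mm cap. No check failed.

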